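# Line up the puller carriage with the drive face and lock it

## Robot

A 6-joint arm with a two-finger parallel gripper is mounted at the origin on the work surface. World frame = base frame: x ahead of the robot, y to its left, z up, the work surface at z = 0. Lengths are in m, angles in degrees, forces in N, time in s.
With the tool pointing down it reaches from about 0.4 to 0.825 m from the base axis. Payload 7 kg.
Tool frame: the origin (TCP) lies at the very end of the fingers, on their centre line; the grasp point (between the pads) lies behind it (r.grasp_offset is the z of the grasp point in the tool frame, in m); z points along the fingers, y is the direction in which the jaws open and shut (so a half turn about z gives the same grasp; the last joint's range is limited). The gripper opens to 88 mm and grips with 3 to 60 N. Pads are 19 mm wide; open, the fingers measure 130 mm over their backs; the gripper's body (78 mm by 193 mm) begins 47 mm behind the grasp point.
Start: joints at [84.861, 20.546, 0.682, 0, -70.136, -16.507], TCP at [0.249, 0.627, 0.227] pointing down, gripper open.
Joint ranges: [-176.03, 176.03], [-82.01, 121.73], [-58.28, 71.71], [-173.87, 95.51], [-174.79, -0.11], [-173.66, 173.66]. Speed limits (degrees/s): [136.94, 136.94, 172.46, 180, 180, 180].

## Interface

Orientations are given as [roll, pitch, yaw] about the fixed x, y, z axes, in that order (R = Rz(yaw) Ry(pitch) Rx(roll)).
In Python, from plant import r gives the robot as it stands. The module is installed in compiled form; this text tells all that it offers.
- The arm moves only by the tool servo_tool, never from a script. Its argument "targets" is a list of rows, each an object of numbers: "dx", "dy", "dz": the shift along the world's x, y, z in cm; "spin": the turn about the world's z in rad; "grip": the opening in per cent of the stroke, from 0 (shut) to 100 (fully open). A call has exactly 10 rows; each row is the pose to reach, as a shift and turn from the pose commanded when the call began; what a row does not reach only later rows make up. A row lasts 1/12 s, in which the tool goes at most 41.7 mm and 7.16 degrees, less where a joint would pass 70% of its speed; a pose out of reach is approached as far as the arm can. A call with a gripper value outside its range is refused whole. The fingers move at their own pace and stop on an object; "squeeze" is the grip in N (left out, the last holds). Time passes only in rows, so rows that repeat a pose let the fingers close, or fill a call up. It gives the time, the measured TCP pose, the force and the opening at its end, in the units of the state.
- r.get_state(): the state, without advancing time (a new reading comes with each control period).
- r.capture(name): name is "scene" or "top" or "wrist"; returns the picture (400x640x3 uint8, blue, green, red); there is no depth.
- r.get_calibration(name): a dict with "K" (3x3 intrinsics, pixels), "extrinsics" (4x4, takes a point from camera to world coordinates). Camera axes: x right, y down, z forward; pixel columns grow to the right and rows downward; lengths in m; the calibration is good to about 2 mm. A picture is of the moment at which its call begins: read the wrist's pose just before it. get_calibration takes no time and is no camera call; for the wrist camera it gives the pose at the moment of the call.
- r.close_job(): hands the job in, once; it reports no verdict.
Trained networks look in the newest picture that a camera, given by its name, has taken for a name from the list of things; names that differ only in an ending like _2 or _b are one class to them, and where a whole thing is asked for, a point or a joint stands for the part that bears it (a point fixed in the world has none). Each returns a list of dicts, best first, with "p" (0 to 1); they miss things now and then, are a little off and sometimes report something else, mostly with a low value. They report only what shows in the picture. A call takes as long as a camera call. They do not tell look-alikes from the thing itself.
- r.cut_out(name, camera): "mask" (400x640 bool, what is visible of it) and "extent" ([left, top, right, bottom] in pixels, round what is visible of it).
The state is a dict: "time_s": time; "joints": joint angles; "qd": joint speeds; "joint_torque": joint torques, N m; "tcp_pos": TCP position; "eef_rot": TCP orientation; "contact_force": force on the tool from outside, world axes, zero at the start; "moment": the same for the moment, N m; "gripper_width": finger opening in m.
Only numpy, scipy, OpenCV 4.12 (cv2) and the standard library are available. Lean on these libraries where they do the work, as an engineer would, in place of code of your own. Each camera call takes 0.05 s, during which the arm holds its last target. There are 200 camera calls.

## Task

Get the puller jig ready to press on the green drive face. Slide the red lock slide all the way to its open end stop (the end with the white patch, away from the robot), then move the carriage by its yellow grip along the rail until the pointed spindle on its arm stands over the middle of the hub bore of the drive face, then slide the red lock fully home again to the end with the red patch. Do not move the carriage while the lock is shut, and leave the drive face and everything else on the table where it lies.

Things in the scene. Friction and masses are not known exactly. Their poses are not given: they have to be found in the camera images.
- jig: Fixed blue steel plate 220 (x) x 370 (y) x 20 mm. Origin: centre of its underside, on the table; x points away from the robot, y along the carriage rail, z up; turned at most 15 degrees. Rail along y at x = -70 mm (robot's side); the drive face lies at x = +35 mm between two 8 mm high ledges; lock track along x at y = -155 mm (right end seen from the robot).
- carriage (a joint): Position of the grey puller carriage along the rail, in m: 0 to 0.17, growing towards the jig's +y (to the robot's left). About 3 N of friction; it stays where it is left. At 0 its centre is at jig y = -50 mm.
- carriage_grip (a point): Grip point in the middle of the carriage's yellow upright grip, 20 mm below its top. The grip is 44 mm along jig x, 20 mm thick along jig y, free from 101 to 145 mm above the table (this point: 125 mm). Beneath it the carriage is 36 mm wide (y), 60 mm at the rail. A 16 mm wide arm, top at 99 mm, reaches 105 mm in jig +x to the spindle.
- spindle_tip (a point): Lower point of the steel spindle at the end of the carriage's arm, 105 mm in jig +x from the grip and 66 mm above the table, 10 mm above the hub's top. The spindle is 12 mm thick with a 20 mm dark hex head whose top is 122 mm above the table. It moves with the carriage.
- lock (a joint): Position of the red lock slide, m: 0 = locked, home at the end stop near the robot (red patch); 0.05 = open, at the stop away from the robot (white patch); grows along jig +x. At 0 its grip is at jig x = -20 mm. About 2 N of friction; stays where left. Starts within 5 mm of home. It does not itself hold the carriage.
- lock_grip (a point): Point to grip on the lock: 18 mm below the top of its red upright grip, in its middle. The grip is 20 mm thick along the jig's x, 40 mm along the jig's y, and stands free from about 40 to 76 mm above the table (this point is at 58 mm).
- drive_face: Green drive face lying loose on the jig plate, hub up: a 110 mm disc 6 mm thick at its rim, with a cone and a 40 mm hub, 36 mm high in all, 0.45 kg. Origin at the centre of its underside; z up. It lies anywhere from 30 to 95 mm along the jig's +y.
- hub_centre (a point): Middle of the hub's top, marked by a dark 16 mm bore, 56 mm above the table.
- clutch: Bystander: tarnished clutch shoe assembly, 112 mm across, 34 mm high, origin under its centre.
- pliers: Bystander: snap-ring pliers with orange grips, 190 mm long, flat on the table, origin at the joint.
- plug_a: Bystander: brass drain plug, 40 mm across, 33 mm high, origin under its centre.
- plug_b: Bystander: a second brass drain plug like the first.
- dish: Bystander: steel parts dish, 130 mm across, 35 mm high, origin under its centre.
- can: Bystander: spray can, 66 mm across, 160 mm high, origin under its centre.
- wrench: Bystander: wrench flat on the table at the back, about 200 mm long.
There are look-alikes about, which are no part of the job. Of the things that look like the drive_face, the middle-sized one is meant.

How it is judged:
By the outcome, as a careful person would: the job done as asked, in the order asked, and still so for the second after the job is handed in, with the robot touching nothing.
It also fails if it takes over 61 s, if anything falls off the work surface, if the arm or the gripper's body presses on something with over 40 N, if the wrist force passes 120 N, or if a joint passes its speed limit or range.

## Working session

There is one attempt and no reset: what is moved stays moved. The work goes in short steps, Python scripts to look and compute and a tool call to move; the robot and the scene stay as the last step left them, time stands still between calls to the robot, and variables do not carry over. Pictures are saved under pics/ and viewed, about 8 in all and at most 12, crops included, and the job is handed in when it is done.

Besides the shell and the picture viewer there is one more tool, called after "Emit:" by a JSON object that holds its "name" and its "arguments". servo_tool: Moves the arm, as the interface text tells. Its arguments: {"type":"object","properties":{"targets":{"type":"array"},"squeeze":{"type":"number"}},"required":["targets"]}

```bash
mkdir -p pics; python3 - <<'E'
from plant import r
import cv2,numpy as np
s=r.get_state();print(s['time_s'],s['tcp_pos'],s['eef_rot'],s['gripper_width'],r.grasp_offset)
for n in("scene","top"):
    cv2.imwrite(f"pics/{n}0.png",r.capture(n))
    c=r.get_calibration(n);print(n,np.round(c['K'],1).tolist(),np.round(c['extrinsics'],4).tolist())
E
```

```text
0.0 [0.24884595 0.62691977 0.22560022] [ 1.79902371e+02 -1.04313575e-02 -2.16567423e+01] 0.08797821721031936 -0.0188
scene [[474.9, 0.0, 319.4], [0.0, 474.9, 203.0], [0.0, 0.0, 1.0]] [[0.4852, 0.6256, -0.611, 1.3729], [0.8743, -0.3355, 0.3507, -0.4391], [0.0144, -0.7043, -0.7097, 1.0088], [0.0, 0.0, 0.0, 1.0]]
top [[421.6, 0.0, 322.6], [0.0, 421.6, 202.8], [0.0, 0.0, 1.0]] [[0.007, -0.9885, 0.1509, 0.392], [-0.9999, -0.0055, 0.0101, -0.0222], [-0.0091, -0.151, -0.9885, 1.5379], [0.0, 0.0, 0.0, 1.0]]
```

View pics/top0.png

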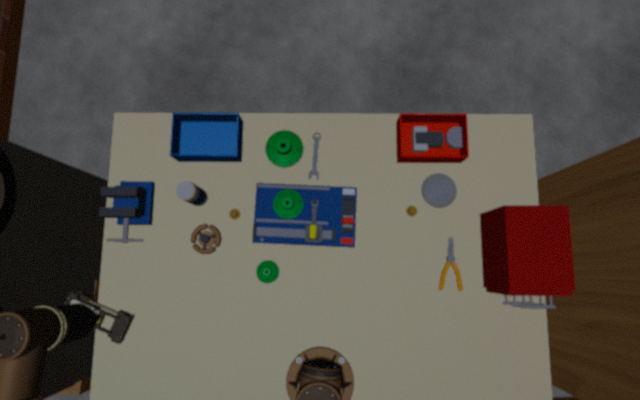

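View pics/scene0.png

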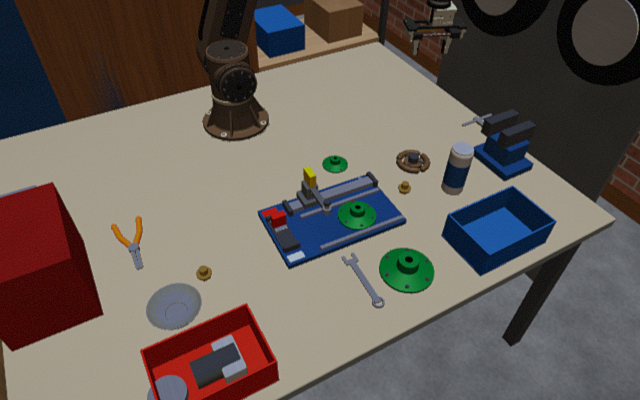

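The top view shows the jig at about (253–357, 183–247), with the lock grip at (347,221), the yellow grip at (315,232) and the jig's drive face at (288,204). The scene view agrees. I'll measure these coarsely first.

```bash
cat > h.py <<'E'
from plant import r
import cv2,numpy as np
def w(cal,px,z):
    K,T=np.array(cal['K']),np.array(cal['extrinsics'])
    d=T[:3,:3]@np.linalg.solve(K,np.array([px[0],px[1],1.]));o=T[:3,3]
    return (o+d*(z-o[2])/d[2])
def p(cal,P):
    K,T=np.array(cal['K']),np.array(cal['extrinsics'])
    q=K@(T[:3,:3].T@(np.array(P)-T[:3,3]));return q[:2]/q[2]
def blobs(img,lo,hi,amin=15):
    m=cv2.inRange(cv2.cvtColor(img,cv2.COLOR_BGR2HSV),lo,hi)
    n,l,st,c=cv2.connectedComponentsWithStats(m);return m,l,[(i,st[i],c[i]) for i in range(1,n) if st[i][4]>=amin]
E
python3 - <<'E'
from h import *
im=r.capture("top");c=r.get_calibration("top")
for n in ["jig","carriage_grip","lock_grip","drive_face","spindle_tip"]:
    for d in r.cut_out(n,"top")[:3]:
        m=d["mask"].astype(np.uint8);ctr=np.argwhere(m)[:,::-1].mean(0)
        print(n,round(d["p"],2),d["extent"],ctr.round(1),w(c,ctr,{"jig":.02,"carriage_grip":.14,"lock_grip":.07}.get(n,.03)).round(3))
        if n=="jig":
            b=cv2.minAreaRect(np.argwhere(m)[:,::-1].astype(np.float32));q=cv2.boxPoints(b)
            print([w(c,k,.02).round(3).tolist() for k in q])
cr=im[170:260,240:370];cv2.imwrite("pics/c1.png",cv2.resize(cr,None,fx=6,fy=6,interpolation=2))
E
```

```text
jig 0.96 [253.8, 184.1, 357.5, 249.0] [306.7 216. ] [0.575 0.051 0.02 ]
[[0.474, 0.247, 0.02], [0.7, 0.246, 0.02], [0.688, -0.132, 0.02], [0.462, -0.123, 0.02]]
carriage_grip 0.95 [303.0, 199.1, 322.7, 242.0] [313.1 225.8] [0.528 0.023 0.14 ]
drive_face 0.68 [257.5, 258.9, 277.8, 283.1] [267.4 270.8] [0.378 0.186 0.03 ]
drive_face 0.65 [262.2, 130.7, 300.6, 165.9] [283.8 147.9] [0.826 0.138 0.03 ]
drive_face 0.64 [275.7, 193.3, 303.4, 219.5] [287.9 203.6] [0.618 0.119 0.03 ]
spindle_tip 0.24 [402.9, 204.1, 415.0, 214.6] [411.1 210.1] [ 0.597 -0.326  0.03 ]
```

View pics/c1.png

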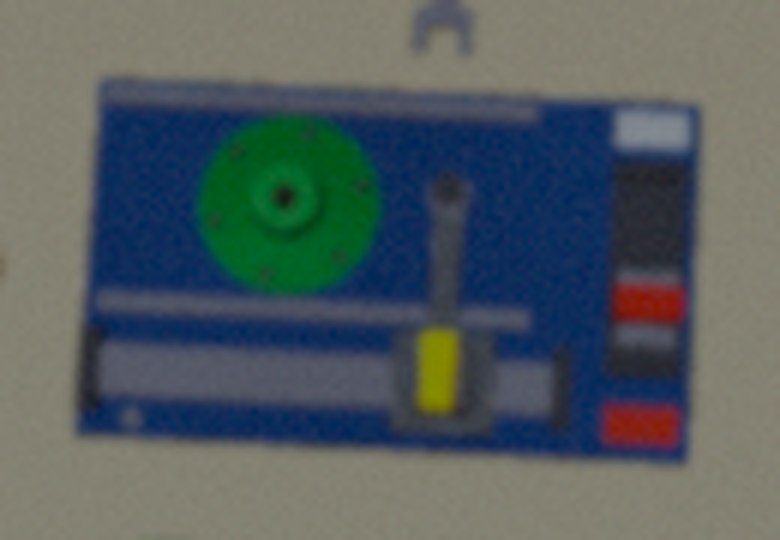

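The crop shows the jig corners at (100,78), (697,105), (685,462) and (78,435). The lock grip is at (648,303), near the red home end. The yellow grip top is at (438,371), the hub bore at (285,196) and the spindle head at (448,190).

```bash
cat >> h.py <<'E'
E
python3 - <<'E'
from h import *
c=r.get_calibration("top")
f=lambda u,v,z:w(c,(240+(u+.5)/6-.5,170+(v+.5)/6-.5),z)
q=[f(u,v,.02) for u,v in [(100,78),(697,105),(685,462),(78,435)]]
ctr=np.mean(q,0);ax=q[0]-q[1]+q[3]-q[2];yaw=np.degrees(np.arctan2(-ax[0],ax[1]))
ax2=q[0]-q[3]+q[1]-q[2]
print("jig",ctr.round(4),yaw,np.degrees(np.arctan2(ax2[1],ax2[0])),np.linalg.norm(ax)/2)
t=np.radians(yaw);R=np.array([[np.cos(t),-np.sin(t)],[np.sin(t),np.cos(t)]])
for n,P in dict(lock=f(648,303,.076),ygrip=f(438,371,.145),hub=f(285,196,.056),head=f(448,190,.122)).items():
    print(n,P.round(4),(R.T@(P-ctr)[:2]).round(4))
print("wristcal",np.round(r.get_calibration("wrist")["extrinsics"],3).tolist(),r.get_calibration("wrist")["K"])
E
```

```text
jig [0.5812 0.0586 0.02  ] -2.250219226774735 -1.9370007980252273 0.3646771037071041
lock [ 0.5546 -0.0948  0.076 ] [-0.0205 -0.1543]
ygrip [0.5086 0.0244 0.145 ] [-0.0712 -0.037 ]
hub [0.6194 0.1193 0.056 ] [0.0358 0.0621]
head [0.6132 0.0206 0.122 ] [ 0.0335 -0.0367]
wristcal [[-0.369, -0.891, -0.265, 0.32], [-0.929, 0.354, 0.104, 0.597], [0.001, 0.285, -0.958, 0.385], [0.0, 0.0, 0.0, 1.0]] [[294.16873276   0.         318.59492691]
 [  0.         294.16873276 203.09966214]
 [  0.           0.           1.        ]]
```

Emit:
{"name": "servo_tool", "arguments": {"targets": [{"dx": 1.5, "dy": -3.6, "spin": -0.06, "grip": 100}, {"dx": 3, "dy": -7.2, "spin": -0.12, "grip": 100}, {"dx": 4.5, "dy": -10.8, "spin": -0.18, "grip": 100}, {"dx": 6, "dy": -14.4, "spin": -0.24, "grip": 100}, {"dx": 7.5, "dy": -18, "spin": -0.3, "grip": 100}, {"dx": 9, "dy": -21.6, "spin": -0.36, "grip": 100}, {"dx": 10.5, "dy": -25.2, "spin": -0.42, "grip": 100}, {"dx": 12, "dy": -28.8, "spin": -0.48, "grip": 100}, {"dx": 13.5, "dy": -32.4, "spin": -0.54, "grip": 100}, {"dx": 15, "dy": -36, "spin": -0.6, "grip": 100}]}}

```text
validation failed for argument at $.ta...
```

Emit:
{"name": "servo_tool", "arguments": {"targets": [{"dx": 1.6, "dy": -3.7, "spin": -0.065, "grip": 100}, {"dx": 3.2, "dy": -7.4, "spin": -0.13, "grip": 100}, {"dx": 4.8, "dy": -11.1, "spin": -0.19, "grip": 100}, {"dx": 6.4, "dy": -14.8, "spin": -0.26, "grip": 100}, {"dx": 8, "dy": -18.5, "spin": -0.32, "grip": 100}, {"dx": 9.6, "dy": -22.2, "spin": -0.39, "grip": 100}, {"dx": 11.2, "dy": -25.9, "spin": -0.45, "grip": 100}, {"dx": 12.8, "dy": -29.6, "spin": -0.52, "grip": 100}, {"dx": 14.4, "dy": -33, "spin": -0.58, "grip": 100}, {"dx": 15.6, "dy": -36.2, "spin": -0.63, "grip": 100}]}}

```text
validation failed for argument at $.ta...
```

```bash
python3 - <<'E'
from h import *
s=r.get_state();print(s['time_s'],s['tcp_pos'],s['eef_rot'],s['joints'],s['contact_force'])
c=r.get_calibration("wrist");im=r.capture("wrist");cv2.imwrite("pics/w1.png",im);np.save("w1T.npy",c["extrinsics"])
print(r.get_state()['tcp_pos'])
for n,P in dict(lock=[.5546,-.0948,.076],hub=[.6194,.1193,.056],yg=[.5086,.0244,.145]).items(): print(n,p(c,P))
E
```

```text
0.4 [0.24897163 0.62730616 0.22640709] [ 1.79984429e+02 -2.71138147e-03 -2.16481709e+01] [ 8.48615615e+01  2.05541351e+01  6.74042788e-01 -1.94072724e-03
 -7.01356069e+01 -1.65090731e+01] [0.20462621 0.09835741 0.12157341]
[0.24897255 0.62733895 0.22649573]
lock [1327.08124539 -779.46374899]
hub [ 844.19988512 -632.04681395]
yg [1445.30234928 -866.62143848]
```

View pics/w1.png

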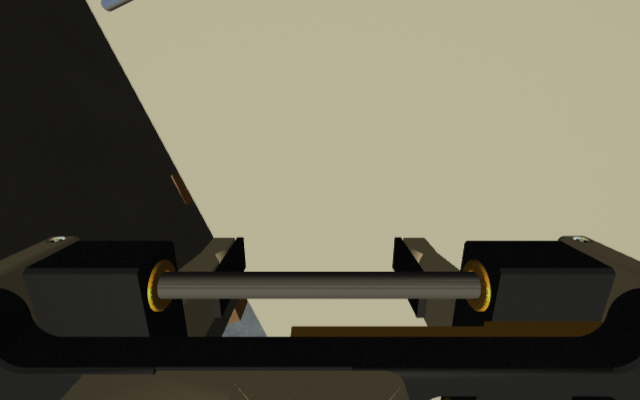

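The arm hasn't moved. The wrist picture shows only bare table, with the fingers at the bottom. The rows probably need every key, so I'll resend them complete.

Emit:
{"name": "servo_tool", "arguments": {"targets": [{"dx": 1.5, "dy": -3.6, "dz": 0, "spin": -0.06, "grip": 100}, {"dx": 3, "dy": -7.2, "dz": 0, "spin": -0.12, "grip": 100}, {"dx": 4.5, "dy": -10.8, "dz": 0, "spin": -0.18, "grip": 100}, {"dx": 6, "dy": -14.4, "dz": 0, "spin": -0.24, "grip": 100}, {"dx": 7.5, "dy": -18, "dz": 0, "spin": -0.3, "grip": 100}, {"dx": 9, "dy": -21.6, "dz": 0, "spin": -0.36, "grip": 100}, {"dx": 10.5, "dy": -25.2, "dz": 0, "spin": -0.42, "grip": 100}, {"dx": 12, "dy": -28.8, "dz": 0, "spin": -0.48, "grip": 100}, {"dx": 13.5, "dy": -32.4, "dz": 0, "spin": -0.54, "grip": 100}, {"dx": 15, "dy": -36, "dz": 0, "spin": -0.6, "grip": 100}]}}

```text
time_s: 1.28
tcp_pos: [0.3993, 0.2656, 0.227]
eef_rot: [-179.9, 0.0, -56.2]
contact_force: [1.2, 0.1, 0.2]
gripper_width: 0.0877
```

Emit:
{"name": "servo_tool", "arguments": {"targets": [{"dx": 1.6, "dy": -3.7, "dz": 0, "spin": -0.065, "grip": 100}, {"dx": 3.2, "dy": -7.4, "dz": 0, "spin": -0.13, "grip": 100}, {"dx": 4.8, "dy": -11.1, "dz": 0, "spin": -0.19, "grip": 100}, {"dx": 6.4, "dy": -14.8, "dz": 0, "spin": -0.26, "grip": 100}, {"dx": 8, "dy": -18.5, "dz": 0, "spin": -0.32, "grip": 100}, {"dx": 9.6, "dy": -22.2, "dz": 0, "spin": -0.39, "grip": 100}, {"dx": 11.2, "dy": -25.9, "dz": 0, "spin": -0.45, "grip": 100}, {"dx": 12.8, "dy": -29.6, "dz": 0, "spin": -0.52, "grip": 100}, {"dx": 14.2, "dy": -33, "dz": 0, "spin": -0.58, "grip": 100}, {"dx": 15.5, "dy": -36.1, "dz": 0, "spin": -0.627, "grip": 100}]}}

```text
time_s: 2.12
tcp_pos: [0.5545, -0.096, 0.2267]
eef_rot: [-180.0, 0.0, -92.2]
contact_force: [0.2, 0.5, 0.6]
gripper_width: 0.0875
```

```bash
python3 - <<'E'
from h import *
s=r.get_state();print(s['time_s'],s['tcp_pos'],s['eef_rot'],s['contact_force'])
c=r.get_calibration("wrist");im=r.capture("wrist");cv2.imwrite("pics/w2.png",im)
s=r.get_state();print(s['time_s'],s['tcp_pos'],s['eef_rot'])
for n,P in dict(lock=[.5546,-.0948,.076],rp=[.51,-.095,.02],wp=[.67,-.1,.02]).items(): print(n,p(c,P))
m,l,b=blobs(im,(0,120,60),(8,255,255),40)
m2,l2,b2=blobs(im,(170,120,60),(180,255,255),40)
for i,st,ce in b+b2: print(st,ce.round(1),w(c,ce,.076).round(4))
E
```

```text
2.1167 [ 0.55452115 -0.09596719  0.22672349] [-1.79973355e+02  1.00637490e-03 -9.21674122e+01] [0.23038914 0.53705043 0.55198257]
2.1667 [ 0.55607987 -0.09969486  0.22629094] [ 1.79996712e+02 -9.95441511e-02 -9.24081717e+01]
lock [318.10908389 192.79056391]
rp [353.3332042  180.26899767]
wp [227.14098208 181.09107442]
[   0    0  116   23 2217] [50.6 10.8] [ 0.7939 -0.2768  0.076 ]
[364 164  17  30 452] [371.5 178.1] [ 0.4969 -0.1088  0.076 ]
[309 167  17  36 573] [317.  184.2] [ 0.5554 -0.1044  0.076 ]
[363 161  19  34 124] [371.7 175.8] [ 0.4966 -0.1114  0.076 ]
[308 165  19  40 112] [314.8 190.2] [ 0.5581 -0.0978  0.076 ]
```

View pics/w2.png

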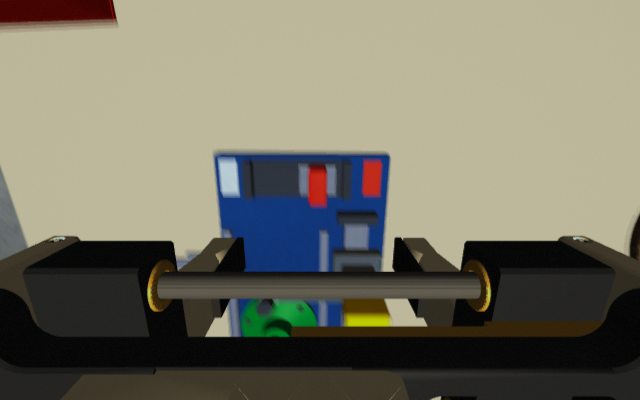

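The lock's red upright is at about (317,190), where I predicted it (318,193), and sits between the fingers. Now I'll descend and grip it.

Emit:
{"name": "servo_tool", "arguments": {"targets": [{"dx": 0, "dy": 0, "dz": -1, "spin": 0, "grip": 70}, {"dx": 0, "dy": 0, "dz": -4, "spin": 0, "grip": 70}, {"dx": 0, "dy": 0, "dz": -7, "spin": 0, "grip": 70}, {"dx": 0, "dy": 0, "dz": -10, "spin": 0, "grip": 70}, {"dx": 0, "dy": 0, "dz": -12.5, "spin": 0, "grip": 70}, {"dx": 0, "dy": 0, "dz": -14.5, "spin": 0, "grip": 70}, {"dx": 0, "dy": 0, "dz": -16, "spin": 0, "grip": 70}, {"dx": 0, "dy": 0, "dz": -17.2, "spin": 0, "grip": 70}, {"dx": 0, "dy": 0, "dz": -18, "spin": 0, "grip": 70}, {"dx": 0, "dy": 0, "dz": -18.2, "spin": 0, "grip": 70}]}}

```text
time_s: 3.0
tcp_pos: [0.5528, -0.093, 0.043]
eef_rot: [179.9, -0.0, -91.9]
contact_force: [-0.2, -0.7, 0.7]
gripper_width: 0.0614
```

Emit:
{"name": "servo_tool", "arguments": {"targets": [{"dx": 0, "dy": 0, "dz": 0, "spin": 0, "grip": 0}, {"dx": 0, "dy": 0, "dz": 0, "spin": 0, "grip": 0}, {"dx": 0, "dy": 0, "dz": 0, "spin": 0, "grip": 0}, {"dx": 0, "dy": 0, "dz": 0, "spin": 0, "grip": 0}, {"dx": 0, "dy": 0, "dz": 0, "spin": 0, "grip": 0}, {"dx": 0, "dy": 0, "dz": 0, "spin": 0, "grip": 0}, {"dx": 0, "dy": 0, "dz": 0, "spin": 0, "grip": 0}, {"dx": 0, "dy": 0, "dz": 0, "spin": 0, "grip": 0}, {"dx": 0, "dy": 0, "dz": 0, "spin": 0, "grip": 0}, {"dx": 0, "dy": 0, "dz": 0, "spin": 0, "grip": 0}], "squeeze": 15}}

```text
time_s: 3.83
tcp_pos: [0.5546, -0.0937, 0.0449]
eef_rot: [-179.9, 0.0, -91.9]
contact_force: [3.3, -0.9, 1.4]
gripper_width: 0.0202
```

Emit:
{"name": "servo_tool", "arguments": {"targets": [{"dx": 0.5, "dy": -0.02, "dz": 0, "spin": 0, "grip": 0}, {"dx": 1.2, "dy": -0.04, "dz": 0, "spin": 0, "grip": 0}, {"dx": 1.9, "dy": -0.07, "dz": 0, "spin": 0, "grip": 0}, {"dx": 2.6, "dy": -0.1, "dz": 0, "spin": 0, "grip": 0}, {"dx": 3.3, "dy": -0.12, "dz": 0, "spin": 0, "grip": 0}, {"dx": 3.9, "dy": -0.14, "dz": 0, "spin": 0, "grip": 0}, {"dx": 4.3, "dy": -0.16, "dz": 0, "spin": 0, "grip": 0}, {"dx": 4.6, "dy": -0.17, "dz": 0, "spin": 0, "grip": 0}, {"dx": 4.8, "dy": -0.18, "dz": 0, "spin": 0, "grip": 0}, {"dx": 4.9, "dy": -0.18, "dz": 0, "spin": 0, "grip": 0}]}}

```text
time_s: 4.67
tcp_pos: [0.6029, -0.0956, 0.0449]
eef_rot: [180.0, -0.0, -92.0]
contact_force: [-1.6, 0.4, 6.5]
gripper_width: 0.0199
```

Emit:
{"name": "servo_tool", "arguments": {"targets": [{"dx": 0.05, "dy": 0, "dz": 0, "spin": 0, "grip": 0}, {"dx": 0.1, "dy": 0, "dz": 0, "spin": 0, "grip": 0}, {"dx": 0.15, "dy": 0, "dz": 0, "spin": 0, "grip": 0}, {"dx": 0.2, "dy": 0, "dz": 0, "spin": 0, "grip": 0}, {"dx": 0.25, "dy": 0, "dz": 0, "spin": 0, "grip": 0}, {"dx": 0.3, "dy": 0, "dz": 0, "spin": 0, "grip": 0}, {"dx": 0.35, "dy": 0, "dz": 0, "spin": 0, "grip": 0}, {"dx": 0.4, "dy": 0, "dz": 0, "spin": 0, "grip": 0}, {"dx": 0.4, "dy": 0, "dz": 0, "spin": 0, "grip": 0}, {"dx": 0.4, "dy": 0, "dz": 0, "spin": 0, "grip": 0}]}}

```text
time_s: 5.5
tcp_pos: [0.6047, -0.0957, 0.0448]
eef_rot: [179.8, -0.0, -92.0]
contact_force: [-8.1, 1.5, 12.1]
gripper_width: 0.02
```

Emit:
{"name": "servo_tool", "arguments": {"targets": [{"dx": 0.1, "dy": 0, "dz": 0, "spin": 0, "grip": 0}, {"dx": 0.2, "dy": 0, "dz": 0, "spin": 0, "grip": 0}, {"dx": 0.3, "dy": 0, "dz": 0, "spin": 0, "grip": 0}, {"dx": 0.3, "dy": 0, "dz": 0, "spin": 0, "grip": 0}, {"dx": 0.3, "dy": 0, "dz": 0, "spin": 0, "grip": 0}, {"dx": 0.3, "dy": 0, "dz": 0, "spin": 0, "grip": 0}, {"dx": 0.2, "dy": 0, "dz": 0, "spin": 0, "grip": 0}, {"dx": 0.1, "dy": 0, "dz": 0, "spin": 0, "grip": 0}, {"dx": 0, "dy": 0, "dz": 0, "spin": 0, "grip": 0}, {"dx": 0, "dy": 0, "dz": 0, "spin": 0, "grip": 0}]}}

```text
time_s: 6.33
tcp_pos: [0.6046, -0.0957, 0.0447]
eef_rot: [179.8, -0.0, -92.0]
contact_force: [-6.1, 0.7, 10.0]
gripper_width: 0.0199
```

```bash
python3 - <<'E'
from h import *
for i in range(3):
    im=r.capture("scene");s=r.get_state();print(s['time_s'],s['tcp_pos'].round(4),s['contact_force'].round(1))
cv2.imwrite("pics/s2.png",cv2.resize(im[150:290,230:430],None,fx=4,fy=4,interpolation=2))
E
```

```text
6.3833 [ 0.6046 -0.0957  0.0447] [-6.8  1.4  9.6]
6.4333 [ 0.6047 -0.0957  0.0447] [-7.6  1.  10.1]
6.4833 [ 0.6047 -0.0957  0.0447] [-7.2  0.8 10.4]
```

View pics/s2.png

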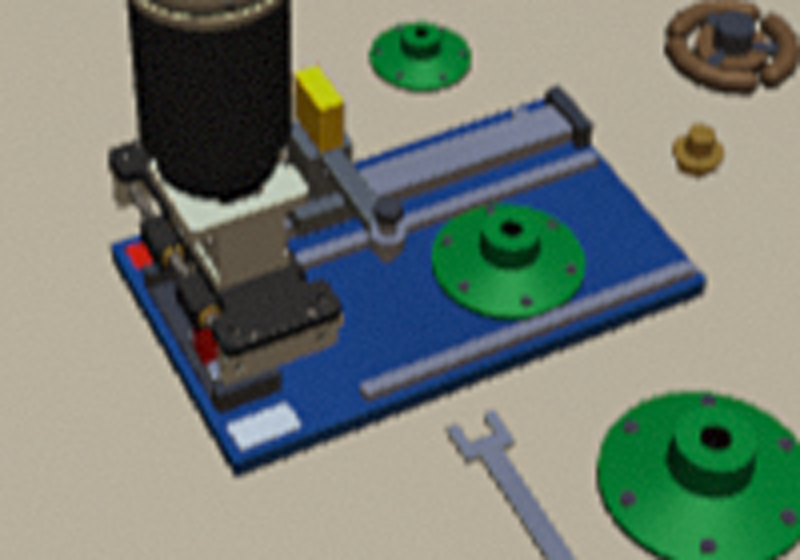

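The lock is at the white-patch stop: it travelled 50 mm and stayed put under an extra push. In the picture the lock is at (205,345), at the white-patch end of its track, and the carriage and the hub bore (512,230) are undisturbed. I'll release and lift.

Emit:
{"name": "servo_tool", "arguments": {"targets": [{"dx": -0.3, "dy": 0, "dz": 0, "spin": 0, "grip": 70}, {"dx": -0.5, "dy": 0, "dz": 0, "spin": 0, "grip": 70}, {"dx": -0.5, "dy": 0, "dz": 0, "spin": 0, "grip": 70}, {"dx": -0.5, "dy": 0, "dz": 0, "spin": 0, "grip": 70}, {"dx": -0.5, "dy": 0, "dz": 1, "spin": 0, "grip": 70}, {"dx": -0.5, "dy": 0, "dz": 4, "spin": 0, "grip": 70}, {"dx": -0.5, "dy": 0, "dz": 8, "spin": 0, "grip": 70}, {"dx": -0.5, "dy": 0, "dz": 12, "spin": 0, "grip": 70}, {"dx": -0.5, "dy": 0, "dz": 16, "spin": 0, "grip": 70}, {"dx": -0.5, "dy": 0, "dz": 19, "spin": 0, "grip": 70}]}}

```text
time_s: 7.32
tcp_pos: [0.6027, -0.0957, 0.2394]
eef_rot: [-179.8, -0.0, -91.9]
contact_force: [0.9, -0.5, 0.5]
gripper_width: 0.0611
```

```bash
python3 - <<'E'
from h import *
r.capture("wrist");r.capture("wrist");c=r.get_calibration("wrist");im=r.capture("wrist");s=r.get_state();print(s['time_s'],s['tcp_pos'],s['joints'].round(1))
print(p(c,[.6047,-.0957,.076]),p(c,[.5947,-.0757,.076]),p(c,[.6147,-.0757,.076]))
hs=cv2.cvtColor(im,cv2.COLOR_BGR2HSV);m=((hs[...,0]<9)|(hs[...,0]>170))&(hs[...,1]>120)&(hs[...,2]>60)
n,l,st,ce=cv2.connectedComponentsWithStats(m.astype(np.uint8))
for i in range(1,n):
    if st[i][4]>80: print(st[i],ce[i].round(1))
cv2.imwrite("pics/w3.png",cv2.resize(im[150:260,220:420],None,fx=4,fy=4,interpolation=2))
E
```

```text
7.4667 [ 0.60358188 -0.09537787  0.23884338] [  9.3  13.9  -7.1   0.  -68.6 -11.3]
[320.04065839 188.32753055] [329.24568914 204.90923693] [311.94808087 205.40532504]
[   0    0  172   34 5176] [85.9 14.9]
[402 161  20  33 558] [411.3 176.9]
[313 164  17  38 637] [321.  182.6]
```

View pics/w3.png

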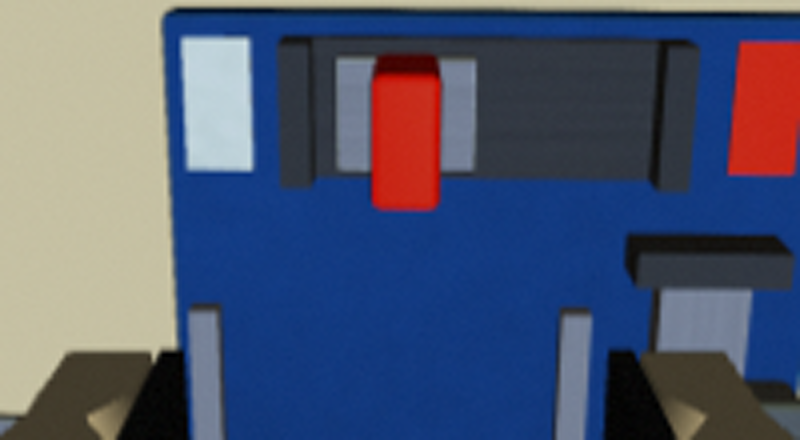

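Lock confirmed open: its centre is within 1 mm of where it should be. The block gap is about 7 mm, which fits a symmetric 50 mm travel. Next is the yellow grip.

Emit:
{"name": "servo_tool", "arguments": {"targets": [{"dx": -0.9, "dy": 1.2, "dz": 0, "spin": 0.12, "grip": 80}, {"dx": -1.8, "dy": 2.4, "dz": 0, "spin": 0.24, "grip": 80}, {"dx": -2.7, "dy": 3.6, "dz": 0, "spin": 0.36, "grip": 80}, {"dx": -3.7, "dy": 4.8, "dz": 0, "spin": 0.48, "grip": 80}, {"dx": -4.6, "dy": 6, "dz": 0, "spin": 0.6, "grip": 80}, {"dx": -5.6, "dy": 7.2, "dz": 0, "spin": 0.72, "grip": 80}, {"dx": -6.5, "dy": 8.4, "dz": 0, "spin": 0.84, "grip": 80}, {"dx": -7.5, "dy": 9.6, "dz": 0, "spin": 0.96, "grip": 80}, {"dx": -8.4, "dy": 10.8, "dz": 0, "spin": 1.08, "grip": 80}, {"dx": -9.3, "dy": 11.9, "dz": 0, "spin": 1.2, "grip": 80}]}}

```text
time_s: 8.3
tcp_pos: [0.5079, 0.024, 0.2339]
eef_rot: [179.9, 0.1, -22.9]
contact_force: [1.4, 0.1, -0.4]
gripper_width: 0.07
```

Emit:
{"name": "servo_tool", "arguments": {"targets": [{"dx": 0, "dy": 0, "dz": 0, "spin": 0.12, "grip": 80}, {"dx": 0, "dy": 0, "dz": 0, "spin": 0.24, "grip": 80}, {"dx": 0, "dy": 0, "dz": 0, "spin": 0.35, "grip": 80}, {"dx": 0, "dy": 0, "dz": 0, "spin": 0.37, "grip": 80}, {"dx": 0, "dy": 0, "dz": -1, "spin": 0.37, "grip": 80}, {"dx": 0, "dy": 0, "dz": -2, "spin": 0.37, "grip": 80}, {"dx": 0, "dy": 0, "dz": -3, "spin": 0.37, "grip": 80}, {"dx": 0, "dy": 0, "dz": -4, "spin": 0.37, "grip": 80}, {"dx": 0, "dy": 0, "dz": -4, "spin": 0.37, "grip": 80}, {"dx": 0, "dy": 0, "dz": -4, "spin": 0.37, "grip": 80}]}}

```text
time_s: 9.13
tcp_pos: [0.5085, 0.0233, 0.1935]
eef_rot: [179.9, 0.1, -2.0]
contact_force: [1.0, 0.1, 0.9]
gripper_width: 0.0702
```

```bash
python3 - <<'E'
from h import *
r.capture("wrist");c=r.get_calibration("wrist");im=r.capture("wrist");s=r.get_state();print(s['time_s'],s['tcp_pos'],s['eef_rot'])
for n,P in dict(ytop=[.51,.024,.145],hub=[.6194,.1193,.056],head=[.6142,.0204,.122]).items(): print(n,p(c,P).round(1))
cv2.imwrite("pics/w4.png",im)
E
```

```text
9.2333 [0.50926796 0.02354825 0.19472131] [ 1.79989027e+02 -1.22368642e-02 -2.01234573e+00]
ytop [315.1 220.5]
hub [210.   81.7]
head [314.8  74.4]
```

View pics/w4.png

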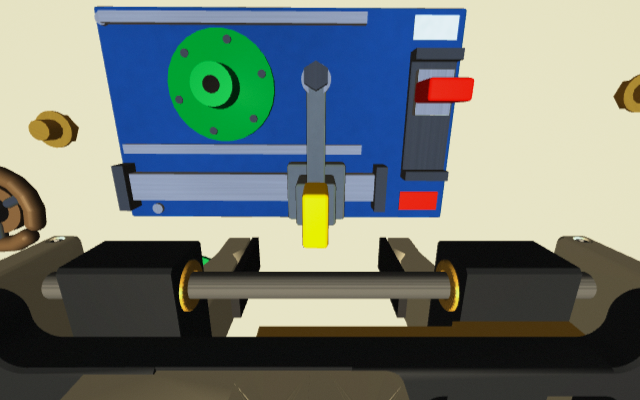

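The wrist view shows the yellow top at (315,222) between the fingers, the bore at about (211,84), the spindle head at about (316,75) and the lock at the white end. I'll work out the travel precisely from the blobs.

```bash
python3 - <<'E'
from h import *
im=cv2.imread("pics/w4.png");c=r.get_calibration("wrist")
t=np.radians(-2.1);R=np.array([[np.cos(t),-np.sin(t)],[np.sin(t),np.cos(t)]])
g=cv2.cvtColor(im,cv2.COLOR_BGR2GRAY);g=cv2.GaussianBlur(g,(3,3),0)
def dark(x0,y0,x1,y1,th):
    m=(g[y0:y1,x0:x1]<th).astype(np.uint8);n,l,st,ce=cv2.connectedComponentsWithStats(m)
    i=1+np.argmax(st[1:,4]);return ce[i]+[x0,y0],st[i]
b,sb=dark(200,73,224,96,45);print("bore",b,sb)
print(g[55:100:3,300:334:3])
print(g[74:96:2,200:224:2])
hub=w(c,b,.056);print("hub",hub, R.T@(hub[:2]-[.5812,.0586]))
# hub top: brightest green ellipse
m,l,bl=blobs(im,(30,60,0),(85,255,255),200)
for px in [(315.5,74),(316,76),(317,78)]:
    h=w(c,px,.122);print("head",h,R.T@(hub-h)[:2])
E
```

```text
bore [210.43939394  83.48484848] [  3   3  16  16 198]
[[ 64  64  65  65  66  66  66  67  67  67  67  67]
 [ 64  64  65  66  66  66  65  66  66  67  67  66]
 [ 63  64  64  65  67  71  67  66  66  67  67  67]
 [ 64  64  64  68  71  73  70  71  69  68  68  68]
 [ 65  67  69  71  71  72  71  70  69  69  67  69]
 [ 66  89  70  71  71  72  71  70  70  84  70  66]
 [ 69 122  70  71  71  72  71  70  70  99 102  66]
 [ 81 128  70  72  71  72  71  71  70  99 132  66]
 [ 84 127  70  71  72  72  71  70  69  99 135  67]
 [ 76 132  69  72  72  73  71  70  70  98 124  67]
 [ 65 145 103  67  72  73  71  66  77 139  92  67]
 [ 67  98 151 108  65  69  59  87 151 133  68  66]
 [ 67  66 107 120 113  92 109 114 138  74  65  66]
 [ 66  66  77 112 113 114 116 114 106  67  67  67]
 [ 66  65  77 111 113 113 114 113 105  67  67  67]]
[[126 126 126 117 104 100 112 126 129 130 130 131]
 [126 127 101  50  35  32  41  77 120 130 130 131]
 [127 115  48  25  26  27  26  28  67 123 131 131]
 [127  86  29  25  26  26  27  27  29  92 131 132]
 [127  70  26  26  27  27  28  28  29  53 126 132]
 [127  75  27  27  27  28  28  28  28  40 116 133]
 [128  96  31  26  27  27  27  28  29  42 119 134]
 [128 122  56  27  27  28  28  29  29  66 131 133]
 [129 129 106  54  31  28  29  30  46 111 134 134]
 [129 129 129 117  86  57  58  74 116 132 134 134]
 [129 129 130 131 130 124 125 129 134 135 134 135]]
hub [0.61830424 0.11951926 0.056     ] [0.03484701 0.06223798]
head [0.61481479 0.02003953 0.122     ] [-0.0001582   0.09954079]
head [0.61345884 0.0197269  0.122     ] [0.00118538 0.09990289]
head [0.61208523 0.01904858 0.122     ] [0.00253321 0.10063109]
```

```bash
python3 -c "
import cv2
im=cv2.imread('pics/w4.png')[50:130,180:340];cv2.imwrite('pics/w4c.png',cv2.resize(im,None,fx=5,fy=5,interpolation=2))"
```

```text
(no output)
```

View pics/w4c.png

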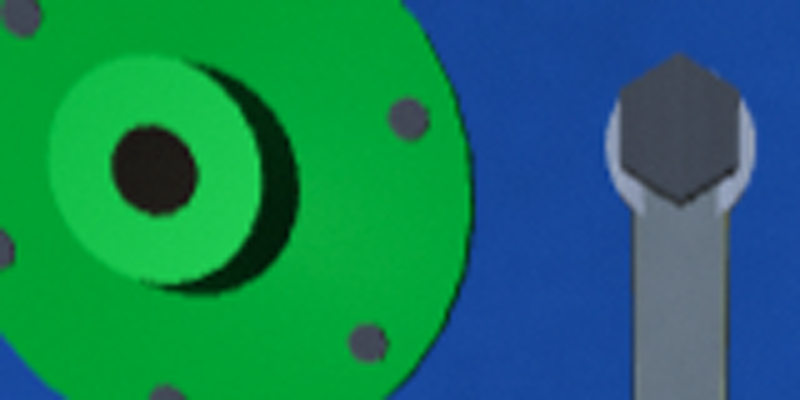

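The head centre is at (315.6,74.6) full-image and the bore at (210.4,83.5), so the travel is about 99.5 mm along jig +y. Descend and grip.

Emit:
{"name": "servo_tool", "arguments": {"targets": [{"dx": 0, "dy": 0, "dz": -1, "spin": 0, "grip": 80}, {"dx": 0, "dy": 0, "dz": -3, "spin": 0, "grip": 80}, {"dx": 0, "dy": 0, "dz": -5, "spin": 0, "grip": 80}, {"dx": 0, "dy": 0, "dz": -7, "spin": 0, "grip": 80}, {"dx": 0, "dy": 0, "dz": -8, "spin": 0, "grip": 80}, {"dx": 0, "dy": 0, "dz": -8.5, "spin": 0, "grip": 80}, {"dx": 0, "dy": 0, "dz": -8.5, "spin": 0, "grip": 60}, {"dx": 0, "dy": 0, "dz": -8.5, "spin": 0, "grip": 0}, {"dx": 0, "dy": 0, "dz": -8.5, "spin": 0, "grip": 0}, {"dx": 0, "dy": 0, "dz": -8.5, "spin": 0, "grip": 0}], "squeeze": 20}}

```text
time_s: 10.07
tcp_pos: [0.5097, 0.0238, 0.1106]
eef_rot: [-180.0, -0.1, -2.0]
contact_force: [0.3, -0.3, -0.2]
gripper_width: 0.049
```

Emit:
{"name": "servo_tool", "arguments": {"targets": [{"dx": 0, "dy": 0, "dz": 0, "spin": 0, "grip": 0}, {"dx": 0, "dy": 0, "dz": 0, "spin": 0, "grip": 0}, {"dx": 0, "dy": 0, "dz": 0, "spin": 0, "grip": 0}, {"dx": 0, "dy": 0, "dz": 0, "spin": 0, "grip": 0}, {"dx": 0, "dy": 0, "dz": 0, "spin": 0, "grip": 0}, {"dx": 0, "dy": 0, "dz": 0, "spin": 0, "grip": 0}, {"dx": 0, "dy": 0, "dz": 0, "spin": 0, "grip": 0}, {"dx": 0, "dy": 0, "dz": 0, "spin": 0, "grip": 0}, {"dx": 0, "dy": 0, "dz": 0, "spin": 0, "grip": 0}, {"dx": 0, "dy": 0, "dz": 0, "spin": 0, "grip": 0}]}}

```text
time_s: 10.9
tcp_pos: [0.5091, 0.0237, 0.1098]
eef_rot: [-180.0, -0.0, -2.0]
contact_force: [-2.1, 4.0, 5.0]
gripper_width: 0.0199
```

Emit:
{"name": "servo_tool", "arguments": {"targets": [{"dx": 0.02, "dy": 0.5, "dz": 0, "spin": 0, "grip": 0}, {"dx": 0.05, "dy": 1.5, "dz": 0, "spin": 0, "grip": 0}, {"dx": 0.09, "dy": 2.6, "dz": 0, "spin": 0, "grip": 0}, {"dx": 0.14, "dy": 3.8, "dz": 0, "spin": 0, "grip": 0}, {"dx": 0.18, "dy": 5, "dz": 0, "spin": 0, "grip": 0}, {"dx": 0.22, "dy": 6.1, "dz": 0, "spin": 0, "grip": 0}, {"dx": 0.26, "dy": 7.1, "dz": 0, "spin": 0, "grip": 0}, {"dx": 0.29, "dy": 8, "dz": 0, "spin": 0, "grip": 0}, {"dx": 0.32, "dy": 8.7, "dz": 0, "spin": 0, "grip": 0}, {"dx": 0.34, "dy": 9.2, "dz": 0, "spin": 0, "grip": 0}]}}

```text
time_s: 11.73
tcp_pos: [0.5128, 0.1169, 0.1098]
eef_rot: [-180.0, -0.0, -1.9]
contact_force: [2.1, -3.6, 4.4]
gripper_width: 0.0201
```

Emit:
{"name": "servo_tool", "arguments": {"targets": [{"dx": 0.01, "dy": 0.3, "dz": 0, "spin": 0, "grip": 0}, {"dx": 0.02, "dy": 0.5, "dz": 0, "spin": 0, "grip": 0}, {"dx": 0.02, "dy": 0.6, "dz": 0, "spin": 0, "grip": 0}, {"dx": 0.02, "dy": 0.7, "dz": 0, "spin": 0, "grip": 0}, {"dx": 0.02, "dy": 0.7, "dz": 0, "spin": 0, "grip": 0}, {"dx": 0.02, "dy": 0.7, "dz": 0, "spin": 0, "grip": 0}, {"dx": 0.02, "dy": 0.7, "dz": 0, "spin": 0, "grip": 0}, {"dx": 0.02, "dy": 0.7, "dz": 0, "spin": 0, "grip": 0}, {"dx": 0.02, "dy": 0.7, "dz": 0, "spin": 0, "grip": 0}, {"dx": 0.02, "dy": 0.7, "dz": 0, "spin": 0, "grip": 0}]}}

```text
time_s: 12.57
tcp_pos: [0.5131, 0.1233, 0.1098]
eef_rot: [-179.9, -0.1, -2.0]
contact_force: [2.7, 3.5, 4.8]
gripper_width: 0.02
```

```bash
python3 - <<'E'
from h import *
r.capture("wrist");c=r.get_calibration("wrist");im=r.capture("wrist");s=r.get_state();print(s['time_s'],s['tcp_pos'],s['contact_force'])
for n,P in dict(hub=[.6183,.1195,.056],head_at_hub=[.6183,.1195,.122]).items(): print(n,p(c,P).round(1))
cv2.imwrite("pics/w5.png",cv2.resize(im[0:200,160:460],None,fx=2.5,fy=2.5,interpolation=2))
cv2.imwrite("pics/w5f.png",im);np.save("w5T",c["extrinsics"])
E
```

```text
12.6667 [0.51304615 0.12307469 0.10975623] [3.20889648 2.20366167 5.19985577]
hub [315.7  70.8]
head_at_hub [314.3  49.3]
```

View pics/w5.png

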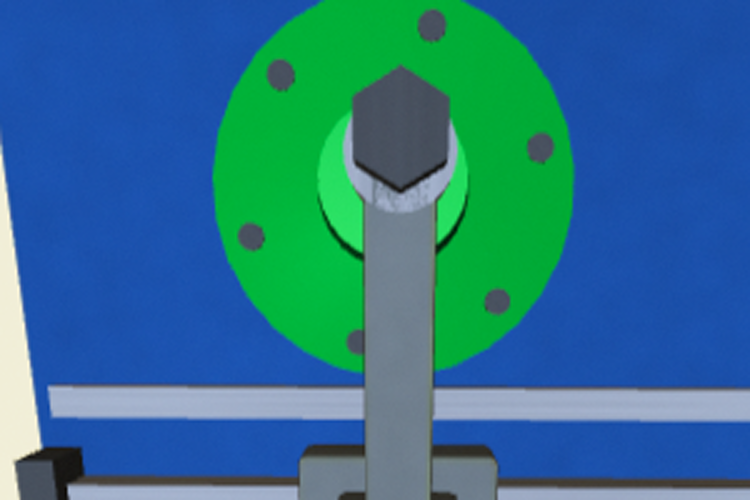

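The head centre is at full-image (319.9,49.6), while the hub and disc are centred near column 317. The spindle looks about 2 mm short in +y. I'll compute it from fits.

```bash
cat > fit.py <<'E'
from h import *
def fit(im,c,rows_head,zt=.026):
    hs=cv2.cvtColor(im,cv2.COLOR_BGR2HSV);g=((hs[...,0]>45)&(hs[...,0]<80)&(hs[...,1]>120)).astype(np.uint8)
    n,l,st,ce=cv2.connectedComponentsWithStats(g);return hs,g,n,l,st
E
python3 - <<'E'
from h import *
im=cv2.imread("pics/w5f.png");c=dict(K=r.get_calibration("wrist")["K"],extrinsics=np.load("w5T.npy"))
hs=cv2.cvtColor(im,cv2.COLOR_BGR2HSV);g=((hs[...,0]>45)&(hs[...,0]<80)&(hs[...,1]>100)).astype(np.uint8)
g[150:]=0
# disc: fit rim points in world at z=.026 circle via hull
cs,_=cv2.findContours(g,cv2.RETR_EXTERNAL,cv2.CHAIN_APPROX_NONE)
pts=np.vstack([k[:,0] for k in cs if len(k)>30]);hull=cv2.convexHull(pts)[:,0]
pts=np.array([q for q in pts if abs(cv2.pointPolygonTest(hull.reshape(-1,1,2),tuple(map(float,q)),True))<1.5 and q[1]>2])
W=np.array([w(c,q,.026)[:2] for q in pts])
A=np.c_[2*W,np.ones(len(W))];x=np.linalg.lstsq(A,(W**2).sum(1),rcond=None)[0];ctr=x[:2];print("disc",ctr,"R",np.sqrt(x[2]+ctr@ctr),len(W))
f=lambda u,v:(160+(u+.5)/2.5-.5,(v+.5)/2.5-.5)
print("hubtop L/R mid",w(c,f(393,180),.056))
for v in (123,126):print("head",w(c,f(400.5,v),.122))
print("arm edge mid",w(c,f(400,350),.099), "jig-y dir",.0366)
E
```

```text
disc [0.61775366 0.11885837] R 0.05444143442229005 337
hubtop L/R mid [0.61770402 0.1187226  0.056     ]
head [0.6183706  0.11697222 0.122     ]
head [0.61788216 0.11698852 0.122     ]
arm edge mid [0.57651802 0.11838672 0.099     ] jig-y dir 0.0366
```

Emit:
{"name": "servo_tool", "arguments": {"targets": [{"dx": 0, "dy": 0.05, "dz": 0, "spin": 0, "grip": 0}, {"dx": 0.01, "dy": 0.1, "dz": 0, "spin": 0, "grip": 0}, {"dx": 0.01, "dy": 0.15, "dz": 0, "spin": 0, "grip": 0}, {"dx": 0.01, "dy": 0.2, "dz": 0, "spin": 0, "grip": 0}, {"dx": 0.01, "dy": 0.2, "dz": 0, "spin": 0, "grip": 0}, {"dx": 0.01, "dy": 0.2, "dz": 0, "spin": 0, "grip": 0}, {"dx": 0.01, "dy": 0.2, "dz": 0, "spin": 0, "grip": 0}, {"dx": 0.01, "dy": 0.2, "dz": 0, "spin": 0, "grip": 0}, {"dx": 0.01, "dy": 0.2, "dz": 0, "spin": 0, "grip": 0}, {"dx": 0.01, "dy": 0.2, "dz": 0, "spin": 0, "grip": 0}]}}

```text
time_s: 13.5
tcp_pos: [0.513, 0.1239, 0.1098]
eef_rot: [180.0, -0.0, -2.0]
contact_force: [4.9, -2.0, 5.4]
gripper_width: 0.0201
```

```bash
cat > meas.py <<'E'
from h import *
def meas(tag):
    r.capture("wrist");c=r.get_calibration("wrist");im=r.capture("wrist");s=r.get_state();print(s['time_s'],s['tcp_pos'].round(4),s['contact_force'].round(1))
    cv2.imwrite(f"pics/{tag}.png",im)
    hs=cv2.cvtColor(im,cv2.COLOR_BGR2HSV);g=((hs[...,0]>45)&(hs[...,0]<80)&(hs[...,1]>100)).astype(np.uint8);g[170:]=0
    cs,_=cv2.findContours(g,cv2.RETR_EXTERNAL,cv2.CHAIN_APPROX_NONE)
    q0=p(c,[.618,.119,.03])
    pts=np.vstack([k[:,0] for k in cs if len(k)>30 and abs(k[:,0].mean(0)-q0).max()<90]);hull=cv2.convexHull(pts)
    pts=np.array([q for q in pts if abs(cv2.pointPolygonTest(hull,tuple(map(float,q)),True))<1.5 and q[1]>2])
    W=np.array([w(c,q,.026)[:2] for q in pts]);x=np.linalg.lstsq(np.c_[2*W,np.ones(len(W))],(W**2).sum(1),rcond=None)[0]
    print("disc",x[:2].round(4),"R",np.sqrt(x[2]+x[:2]@x[:2]).round(4))
    # dark hex head: low-saturation dark blob near its place
    v=p(c,[.618,.119,.122]);m=((hs[...,1]<90)&(hs[...,2]<95)&(hs[...,2]>50)).astype(np.uint8)
    n,l,st,ce=cv2.connectedComponentsWithStats(m)
    for i in range(1,n):
        if st[i][4]>100 and abs(ce[i]-v).max()<30:
            b=st[i];mid=(b[0]+b[2]/2-.5,b[1]+b[3]/2-.5);print("head",b,w(c,mid,.122).round(4),w(c,ce[i],.122).round(4))
E
python3 -c "
from meas import *
meas('w6')"
```

```text
13.6 [0.5131 0.1239 0.1098] [ 5.7 -2.1  5.1]
disc [0.6178 0.1188] R 0.0545
head [301  28  39  49 795] [0.6171 0.1176 0.122 ] [0.6176 0.1167 0.122 ]
```

Emit:
{"name": "servo_tool", "arguments": {"targets": [{"dx": 0, "dy": 0.05, "dz": 0, "spin": 0, "grip": 0}, {"dx": 0, "dy": 0.1, "dz": 0, "spin": 0, "grip": 0}, {"dx": 0, "dy": 0.15, "dz": 0, "spin": 0, "grip": 0}, {"dx": 0, "dy": 0.15, "dz": 0, "spin": 0, "grip": 0}, {"dx": 0, "dy": 0.15, "dz": 0, "spin": 0, "grip": 0}, {"dx": 0, "dy": 0.15, "dz": 0, "spin": 0, "grip": 0}, {"dx": 0, "dy": 0.15, "dz": 0, "spin": 0, "grip": 0}, {"dx": 0, "dy": 0.15, "dz": 0, "spin": 0, "grip": 0}, {"dx": 0, "dy": 0.15, "dz": 0, "spin": 0, "grip": 0}, {"dx": 0, "dy": 0.15, "dz": 0, "spin": 0, "grip": 0}]}}

```text
time_s: 14.43
tcp_pos: [0.5131, 0.1254, 0.1098]
eef_rot: [180.0, -0.0, -2.0]
contact_force: [6.5, -2.3, 5.3]
gripper_width: 0.0199
```

```bash
python3 -c "
from meas import *
meas('w7')"
```

```text
14.5333 [0.5131 0.1254 0.1098] [ 5.8 -2.5  5.3]
disc [0.6178 0.1188] R 0.0545
head [301  27  39  50 963] [0.6173 0.1191 0.122 ] [0.618  0.1186 0.122 ]
```

The spindle is within about 0.5 mm of the hub centre. I'll release, opening before lifting.

Emit:
{"name": "servo_tool", "arguments": {"targets": [{"dx": 0, "dy": 0, "dz": 0, "spin": 0, "grip": 70}, {"dx": 0, "dy": 0, "dz": 0, "spin": 0, "grip": 70}, {"dx": 0, "dy": 0, "dz": 0, "spin": 0, "grip": 70}, {"dx": 0, "dy": 0, "dz": 0, "spin": 0, "grip": 70}, {"dx": 0, "dy": 0, "dz": 1, "spin": 0, "grip": 70}, {"dx": 0, "dy": 0, "dz": 3.5, "spin": 0, "grip": 70}, {"dx": 0, "dy": 0, "dz": 7, "spin": 0, "grip": 70}, {"dx": 0, "dy": 0, "dz": 10, "spin": 0, "grip": 70}, {"dx": 0, "dy": 0, "dz": 12, "spin": 0, "grip": 70}, {"dx": 0, "dy": 0, "dz": 13, "spin": 0, "grip": 70}]}}

```text
time_s: 15.37
tcp_pos: [0.5137, 0.1265, 0.2436]
eef_rot: [-179.9, -0.2, -2.0]
contact_force: [0.6, 1.1, -0.1]
gripper_width: 0.0616
```

```bash
python3 -c "
from meas import *
r.capture('wrist');meas('w8')
im=cv2.imread('pics/w8.png');cv2.imwrite('pics/w8c.png',cv2.resize(im[20:180,200:440],None,fx=3,fy=3,interpolation=2))
c=r.get_calibration('wrist');print(p(c,[.6178,.1188,.056]),p(c,[.6178,.1188,.122]))"
```

```text
15.5167 [0.5125 0.1262 0.2399] [-0.9  0.1 -1.2]
disc [0.6174 0.1187] R 0.054
head [312  72  19  24 345] [0.6172 0.1189 0.122 ] [0.617  0.1189 0.122 ]
[320.20585381  88.00044318] [320.58871309  81.19954287]
```

View pics/w8c.png

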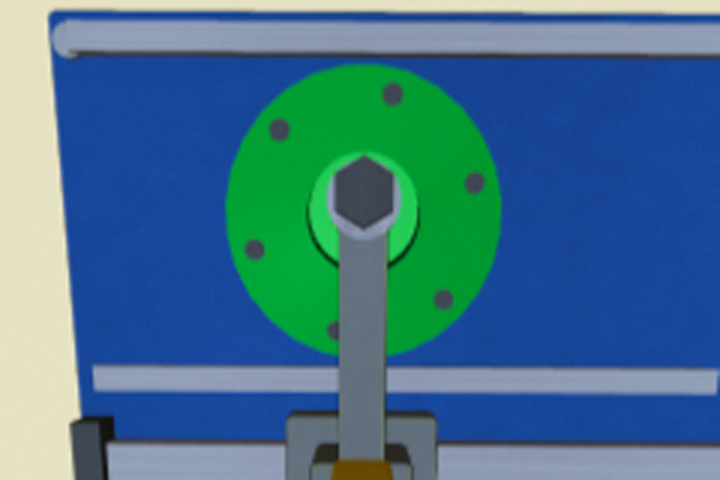

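The released spindle head (363,192) stands over the middle of the hub (363,207). Head and disc centre measure 0.2 mm apart in both x and y. Back to the lock.

Emit:
{"name": "servo_tool", "arguments": {"targets": [{"dx": 0.9, "dy": -2.2, "dz": 0, "spin": -0.12, "grip": 70}, {"dx": 1.8, "dy": -4.4, "dz": 0, "spin": -0.24, "grip": 70}, {"dx": 2.7, "dy": -6.6, "dz": 0, "spin": -0.36, "grip": 70}, {"dx": 3.6, "dy": -8.8, "dz": 0, "spin": -0.48, "grip": 70}, {"dx": 4.5, "dy": -11, "dz": 0, "spin": -0.6, "grip": 70}, {"dx": 5.4, "dy": -13.2, "dz": 0, "spin": -0.72, "grip": 70}, {"dx": 6.3, "dy": -15.4, "dz": 0, "spin": -0.84, "grip": 70}, {"dx": 7.3, "dy": -17.6, "dz": 0, "spin": -0.96, "grip": 70}, {"dx": 8.2, "dy": -20, "dz": 0, "spin": -1.08, "grip": 70}, {"dx": 9.2, "dy": -22.2, "dz": 0, "spin": -1.2, "grip": 70}]}}

```text
time_s: 16.35
tcp_pos: [0.6039, -0.0972, 0.2373]
eef_rot: [179.8, 0.1, -71.1]
contact_force: [0.4, 0.7, -0.2]
gripper_width: 0.0613
```

Emit:
{"name": "servo_tool", "arguments": {"targets": [{"dx": 0, "dy": 0, "dz": 0, "spin": -0.12, "grip": 70}, {"dx": 0, "dy": 0, "dz": 0, "spin": -0.24, "grip": 70}, {"dx": 0, "dy": 0, "dz": 0, "spin": -0.35, "grip": 70}, {"dx": 0, "dy": 0, "dz": 0, "spin": -0.37, "grip": 70}, {"dx": 0, "dy": 0, "dz": -1, "spin": -0.37, "grip": 70}, {"dx": 0, "dy": 0, "dz": -3, "spin": -0.37, "grip": 70}, {"dx": 0, "dy": 0, "dz": -6, "spin": -0.37, "grip": 70}, {"dx": 0, "dy": 0, "dz": -8, "spin": -0.37, "grip": 70}, {"dx": 0, "dy": 0, "dz": -9, "spin": -0.37, "grip": 70}, {"dx": 0, "dy": 0, "dz": -9, "spin": -0.37, "grip": 70}]}}

```text
time_s: 17.18
tcp_pos: [0.6026, -0.0958, 0.146]
eef_rot: [179.7, -0.0, -91.8]
contact_force: [-0.6, 0.8, -1.2]
gripper_width: 0.0612
```

Emit:
{"name": "servo_tool", "arguments": {"targets": [{"dx": 0.05, "dy": 0, "dz": -2, "spin": 0, "grip": 70}, {"dx": 0.1, "dy": 0, "dz": -4, "spin": 0, "grip": 70}, {"dx": 0.1, "dy": 0, "dz": -6, "spin": 0, "grip": 70}, {"dx": 0.1, "dy": 0, "dz": -8, "spin": 0, "grip": 70}, {"dx": 0.1, "dy": 0, "dz": -9.3, "spin": 0, "grip": 70}, {"dx": 0.1, "dy": 0, "dz": -10.2, "spin": 0, "grip": 70}, {"dx": 0.1, "dy": 0, "dz": -10.2, "spin": 0, "grip": 70}, {"dx": 0.1, "dy": 0, "dz": -10.2, "spin": 0, "grip": 0}, {"dx": 0.1, "dy": 0, "dz": -10.2, "spin": 0, "grip": 0}, {"dx": 0.1, "dy": 0, "dz": -10.2, "spin": 0, "grip": 0}], "squeeze": 15}}

```text
time_s: 18.02
tcp_pos: [0.6066, -0.0959, 0.0489]
eef_rot: [-179.9, 0.0, -91.9]
contact_force: [-0.3, -0.1, 0.3]
gripper_width: 0.0468
```

Emit:
{"name": "servo_tool", "arguments": {"targets": [{"dx": 0, "dy": 0, "dz": 0, "spin": 0, "grip": 0}, {"dx": 0, "dy": 0, "dz": 0, "spin": 0, "grip": 0}, {"dx": 0, "dy": 0, "dz": 0, "spin": 0, "grip": 0}, {"dx": 0, "dy": 0, "dz": 0, "spin": 0, "grip": 0}, {"dx": 0, "dy": 0, "dz": 0, "spin": 0, "grip": 0}, {"dx": 0, "dy": 0, "dz": 0, "spin": 0, "grip": 0}, {"dx": 0, "dy": 0, "dz": 0, "spin": 0, "grip": 0}, {"dx": 0, "dy": 0, "dz": 0, "spin": 0, "grip": 0}, {"dx": 0, "dy": 0, "dz": 0, "spin": 0, "grip": 0}, {"dx": 0, "dy": 0, "dz": 0, "spin": 0, "grip": 0}]}}

```text
time_s: 18.85
tcp_pos: [0.6046, -0.096, 0.0477]
eef_rot: [179.9, -0.0, -92.0]
contact_force: [-5.4, 2.0, 5.3]
gripper_width: 0.0199
```

Emit:
{"name": "servo_tool", "arguments": {"targets": [{"dx": -0.5, "dy": 0.02, "dz": 0, "spin": 0, "grip": 0}, {"dx": -1.2, "dy": 0.04, "dz": 0, "spin": 0, "grip": 0}, {"dx": -1.9, "dy": 0.07, "dz": 0, "spin": 0, "grip": 0}, {"dx": -2.6, "dy": 0.1, "dz": 0, "spin": 0, "grip": 0}, {"dx": -3.3, "dy": 0.12, "dz": 0, "spin": 0, "grip": 0}, {"dx": -3.9, "dy": 0.14, "dz": 0, "spin": 0, "grip": 0}, {"dx": -4.3, "dy": 0.16, "dz": 0, "spin": 0, "grip": 0}, {"dx": -4.6, "dy": 0.17, "dz": 0, "spin": 0, "grip": 0}, {"dx": -4.8, "dy": 0.18, "dz": 0, "spin": 0, "grip": 0}, {"dx": -4.9, "dy": 0.18, "dz": 0, "spin": 0, "grip": 0}]}}

```text
time_s: 19.68
tcp_pos: [0.5566, -0.0941, 0.0477]
eef_rot: [-180.0, 0.0, -91.9]
contact_force: [1.4, 0.3, 0.6]
gripper_width: 0.0198
```

Emit:
{"name": "servo_tool", "arguments": {"targets": [{"dx": -0.05, "dy": 0, "dz": 0, "spin": 0, "grip": 0}, {"dx": -0.1, "dy": 0, "dz": 0, "spin": 0, "grip": 0}, {"dx": -0.15, "dy": 0, "dz": 0, "spin": 0, "grip": 0}, {"dx": -0.2, "dy": 0, "dz": 0, "spin": 0, "grip": 0}, {"dx": -0.25, "dy": 0, "dz": 0, "spin": 0, "grip": 0}, {"dx": -0.3, "dy": 0, "dz": 0, "spin": 0, "grip": 0}, {"dx": -0.35, "dy": 0, "dz": 0, "spin": 0, "grip": 0}, {"dx": -0.4, "dy": 0, "dz": 0, "spin": 0, "grip": 0}, {"dx": -0.4, "dy": 0, "dz": 0, "spin": 0, "grip": 0}, {"dx": -0.4, "dy": 0, "dz": 0, "spin": 0, "grip": 0}]}}

```text
time_s: 20.52
tcp_pos: [0.5545, -0.094, 0.0477]
eef_rot: [-179.8, 0.0, -91.9]
contact_force: [8.0, 0.6, -3.1]
gripper_width: 0.0199
```

Emit:
{"name": "servo_tool", "arguments": {"targets": [{"dx": -0.1, "dy": 0, "dz": 0, "spin": 0, "grip": 0}, {"dx": -0.2, "dy": 0, "dz": 0, "spin": 0, "grip": 0}, {"dx": -0.3, "dy": 0, "dz": 0, "spin": 0, "grip": 0}, {"dx": -0.3, "dy": 0, "dz": 0, "spin": 0, "grip": 0}, {"dx": -0.3, "dy": 0, "dz": 0, "spin": 0, "grip": 0}, {"dx": -0.3, "dy": 0, "dz": 0, "spin": 0, "grip": 0}, {"dx": -0.3, "dy": 0, "dz": 0, "spin": 0, "grip": 0}, {"dx": -0.3, "dy": 0, "dz": 0, "spin": 0, "grip": 0}, {"dx": -0.3, "dy": 0, "dz": 0, "spin": 0, "grip": 0}, {"dx": -0.3, "dy": 0, "dz": 0, "spin": 0, "grip": 0}]}}

```text
time_s: 21.35
tcp_pos: [0.5545, -0.0939, 0.0478]
eef_rot: [-179.5, 0.0, -91.9]
contact_force: [17.5, -2.9, -13.3]
gripper_width: 0.0201
```

Emit:
{"name": "servo_tool", "arguments": {"targets": [{"dx": 0, "dy": 0, "dz": 0, "spin": 0, "grip": 70}, {"dx": 0, "dy": 0, "dz": 0, "spin": 0, "grip": 70}, {"dx": 0, "dy": 0, "dz": 0, "spin": 0, "grip": 70}, {"dx": 0.3, "dy": 0, "dz": 0, "spin": 0, "grip": 70}, {"dx": 0.6, "dy": 0, "dz": 1, "spin": 0, "grip": 70}, {"dx": 0.6, "dy": 0, "dz": 4, "spin": 0, "grip": 70}, {"dx": 0.6, "dy": 0, "dz": 8, "spin": 0, "grip": 70}, {"dx": 0.6, "dy": 0, "dz": 12, "spin": 0, "grip": 70}, {"dx": 0.6, "dy": 0, "dz": 16, "spin": 0, "grip": 70}, {"dx": 0.6, "dy": 0, "dz": 19, "spin": 0, "grip": 70}]}}

```text
time_s: 22.18
tcp_pos: [0.5555, -0.0945, 0.241]
eef_rot: [-179.9, -0.0, -91.9]
contact_force: [0.9, -0.5, -0.3]
gripper_width: 0.0614
```

```bash
python3 - <<'E'
from h import *
for i in range(4): r.capture("wrist")
c=r.get_calibration("wrist");im=r.capture("wrist");s=r.get_state();print(s['time_s'],s['tcp_pos'].round(4),s['contact_force'].round(1))
print("lock expected cols",p(c,[.5445,-.0745,.076]),p(c,[.5645,-.0745,.076]))
sc=r.capture("scene")
a=cv2.resize(im[140:260,200:440],(720,360));b=cv2.resize(sc[150:280,230:430],(360,234));b2=np.zeros((234,720,3),np.uint8);b2[:,:360]=b
t=r.capture("top");b2[:,360:]=cv2.resize(t[170:255,240:370],(360,234))
cv2.imwrite("pics/end.png",np.vstack([a,b2]))
E
```

```text
22.4333 [ 0.5547 -0.0941  0.2369] [ 0.1  0.1 -0.4]
lock expected cols [328.24699747 205.4810838 ] [310.74529093 206.05291686]
```

View pics/end.png

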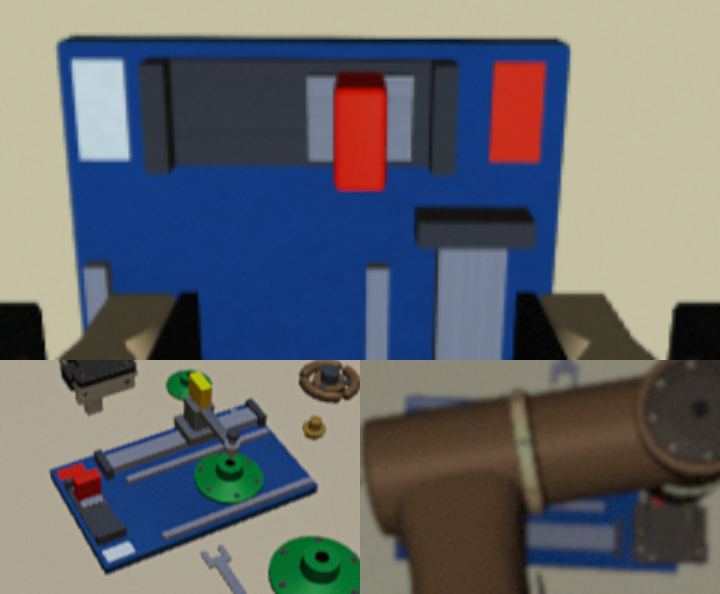

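The lock spans columns 311–329 and I expected 310.7–328.2, so it is home. In the scene view the spindle stands over the hub. The arm is clear, so I'm handing in.

```bash
python3 -c "
from plant import r
print(r.close_job())"
```

```text
the job is handed in; nothing more can be done
None
```

The job is done and handed in at about 22.5 s. I opened the lock, moved the carriage until the spindle stood over the hub bore, then slid the lock home again.

- **Lock open:** it travelled 50 mm to the white-patch stop and did not move under a further push.
- **Carriage:** I moved it about 102 mm along the rail with the lock open. My first move stopped about 2 mm short, so I nudged it twice more. After release, the wrist camera put the spindle head and the drive-face centre within about 0.3 mm of each other.
- **Lock home:** it travelled 50 mm back to the red-patch stop, and it held at 17 N. After I lifted away, the camera showed it within about 0.5 mm of home.
- **Rest of the scene:** the last scene crop showed the spindle over the hub and nothing disturbed around the jig. It did not cover the whole table. The drive face measured in the same place before and after release. The arm was clear of everything, and the highest wrist force reported at the end of any move was about 22 N.

**Checks that failed or disagreed:**
- My first wrist-camera estimate of the carriage travel disagreed with the close view by about 2 mm. I went with the close view.
- In the last top-camera view the arm hid most of the jig, so that view confirmed nothing.
- My first move call was refused because I had left a value out of each row. Nothing moved.

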